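# Walk a heavy battery pack into its bay and drop the bail

## Task

The heavy battery pack stands askew in front of its white bay: walk it in, pushing its right and left corners in turn from behind, the trailing right one first, so that each corner swings a good two centimetres ahead of the other as it goes, until the pack stands square and fully home against the back stop. Keep it flat on its feet and never push on the connectors between the corners. Then bring the bay's red-sleeved wire bail over the pack and down in front of the connector face onto its rest, and leave the other things on the bench where they are.

Things in the scene. Friction and masses are not known exactly. Their poses are not given: they have to be found in the camera images.
- pack: Battery pack: dark box with orange corner bumpers, 110 mm deep (x) by 220 wide (y) by 80 high, about 3.2 kg (+-15 percent), on rubber feet; too heavy and wide to lift or grip. Origin: centre of its underside. x points ahead, into the bay; y to its left as seen by someone behind it pushing it in; z up. Its rear face (x = -55 mm) carries the connectors and, at both ends, the bumpers to push on.
- ports: Row of four brass connectors with black caps on the middle of the pack's rear face, fixed to the pack and sharing its origin and axes. They stick out 15 mm from that face, at y = -42, -14, 14 and 42 mm, z = 27 to 43 mm, and so take up y = -51 to 51 mm. Not to be pushed on.
- pack_left (a point): Point to push at on the rear left bumper: pack frame x -55, y 85, z 40 mm; anywhere from y = 55 to 105 mm will do. A push here takes 7 to 18 N and swings this corner ahead, the pack turning about a point beyond its other end, 120 to 170 mm from the middle (a straight shove would take 13 to 25 N).
- pack_right (a point): The same point on the rear right bumper: pack frame x -55, y -85, z 40 mm (from y = -55 to -105 mm).
- bay: Fixed bay of white sheet steel, open at the near end, with no floor plate: two side guides 55 mm high, inner faces at y = +-128 mm (18 mm play each side of the pack), from x = -30 to 58 mm, and a back stop 55 mm high with its face at x = 55 mm. Origin: on the bench, where the pack's origin is when it is home. x is the way in, y left, z up. Bail ears up to 91 mm high at x = 26 to 58 mm.
- lip_left: Flared lead-in lip at the open end of the left guide: plate 44 mm long, 4 mm thick, 45 mm high, splayed outwards by 0.6 rad from bay x = -29, y = 130 mm to x = -65, y = 155 mm. Origin at its inner end; its x axis lies along the plate, turned -0.6 rad from the bay's x.
- lip_right: The same lip on the right guide, from bay x = -29, y = -130 mm to x = -65, y = -155 mm. Origin at its inner end; its x axis lies along the plate, turned +0.6 rad from the bay's x.
- bail (a joint): Angle of the wire bail: 0 is down on its rest in front of the connector face of a pack that is home, 1.57 straight up, about 2 leaning back, open (limit 2.3). It turns about the bay's y axis and stays where it is left (stiff hinge: 1 to 3 N at the crossbar). It cannot come down while the pack sticks out of the bay by more than about 7 mm.
- bail_grip (a point): Middle of the bail's crossbar: a red sleeve 14 mm thick and 90 mm long on an 8 mm steel bar 278 mm long, parallel to the bay's y and 116 mm from the pivot. At joint 0 it lies at bay x = -71, z = 60 mm, above the connectors; at angle q at x = 45 - 116 cos q, z = 60 + 116 sin q mm.
- bail_pivot (a point): Middle of the bail's hinge axis: bay x = 45, y = 0, z = 60 mm.
- gel_bottle: Bystander: white bottle, 62 mm across, 130 mm high, standing. Origin: centre of its underside.
- tag_roll: Bystander: roll of paper tags, 90 mm across, 50 mm high, lying flat. Origin: centre of its underside.
- carton: Bystander: small cardboard carton, 75 x 120 x 55 mm. Origin: centre of its underside.

How it is judged:
By the outcome, as a careful person would: the job done as asked, in the order asked, and still so for the second after the job is handed in, with the robot touching nothing.
It also fails if it takes over 72 s, if anything falls off the work surface, if the arm or the gripper's body presses on something with over 40 N, if the wrist force passes 120 N, or if a joint passes its speed limit or range.

## Robot

A 7-joint arm with a two-finger parallel gripper is mounted at the origin on the work surface. World frame = base frame: x ahead of the robot, y to its left, z up, the work surface at z = 0. Lengths are in m, angles in rad, forces in N, time in s.
With the tool pointing down it reaches from about 0.425 to 0.875 m from the base axis. Payload 8.4 kg.
Tool frame: the origin (TCP) lies between the finger pads; the fingertips stand 11 mm ahead of it and the grasp point (between the pads) lies 8 mm behind it; z points along the fingers, y is the line along which they close (so a half turn about z gives the same grasp; the last joint's range is limited). The gripper opens to 87 mm and grips with 3 to 60 N. Pads are 19 mm wide; open, the fingers measure 117 mm over their backs; the gripper's body (75 mm by 190 mm) begins 51 mm behind the grasp point.
Start: joints at [-1.267, 0.333, 0.04, 1.465, -0.013, 1.343, -0.059], TCP at [0.255, 0.598, 0.197] pointing down, gripper open.
Joint ranges: [-2.58, 2.58], [-0.38, 2.09], [-1.3, 1.39], [0.25, 2.4], [-1.5, 4.64], [0.08, 2.09], [-2.65, 2.65]. Speed limits (rad/s): [2.22, 2.22, 2.79, 2.79, 3.14, 3.14, 3.14].

## Interface

Orientations are given as [roll, pitch, yaw] about the fixed x, y, z axes, in that order (R = Rz(yaw) Ry(pitch) Rx(roll)).
In Python, from cell import env gives the robot as it stands.
- The arm moves only by the tool carry_out, never from a script. Its arguments are lists of equal length, an entry for each row: "gripper": the opening in per cent of the stroke, from 0 (shut) to 100 (fully open); "delta_pos": the shift along the tool's x, y, z in cm, a list of three; "rotation": the turn, a rotation vector about the tool's x, y, z in degrees, a list of three. In form: {"gripper": [gripper, ...], "delta_pos": [[dx, dy, dz], ...], "rotation": [[rx, ry, rz], ...]}. A call has 1 to 20 rows; each row is the pose to reach, as a shift and turn from the pose commanded when the call began, along the tool's axes at that moment; what a row does not reach only later rows make up. A row lasts 1/10 s, in which the tool goes at most 50 mm and 8.59 degrees, less where a joint would pass 70% of its speed; a pose out of reach is approached as far as the arm can. A call with a gripper value outside its range is refused whole. The fingers move at their own pace and stop on an object; "squeeze" is the grip in N (left out, the last holds). Time passes only in rows, so rows that repeat a pose let the fingers close. It gives the time, the measured TCP pose, the force, the opening and the grip force at its end, in the units of the state.
- env.sense(): the state, without advancing time (a new reading comes with each control period).
- env.get_image(name): name is "scene" or "top" or "wrist"; returns (picture, depth): 480x640x3 uint8, red, green, blue; 480x640 float32, m along the optical axis (not along the pixel's ray), 0 where there is no reading.
- env.camera_params(name): a dict with "fx", "fy", "cx", "cy" (pixels), "k1" (the pictures are not rectified: a ray, as slopes to the right and down, at radius r is drawn at 1 + k1 r^2 times it, then the intrinsics apply), "T" (4x4, takes a point from camera to world coordinates); the wrist camera has in their place "hand_eye" (4x4, takes a point from camera to tool coordinates, whose origin is the TCP and whose axes are the flange's). Camera axes: x right, y up, looking along -z (the intrinsics and any distortion apply to the point x, -y, -z); pixel columns grow to the right and rows downward; lengths in m; the calibration is good to about 2 mm. A picture is of the moment at which its call begins: read the wrist's pose just before it. camera_params takes no time and is no camera call.
- env.sign_off(): hands the job in; it is judged then, once.
The state is a dict: "t": time; "qpos": joint angles; "qd": joint speeds; "joint_torque": joint torques, N m; "tcp_pos": TCP position; "orientation": TCP orientation; "force": force on the tool from outside, world axes, zero at the start; "ft_torque": the same for the moment, N m; "width": finger opening in m; "finger_force": force on a finger pad.
Only numpy, scipy, OpenCV 4.12 (cv2) and the standard library are available. Lean on these libraries where they do the work, as an engineer would, in place of code of your own. Each camera call takes 0.05 s, during which the arm holds its last target. There are 200 camera calls.

## Working session

There is one attempt and no reset: what is moved stays moved. The work goes in short steps, Python scripts to look and compute and a tool call to move; the robot and the scene stay as the last step left them, time stands still between calls to the robot, and variables do not carry over. Pictures are saved under pics/ and viewed, at most 10 in all, crops included, and the job is handed in when it is done.

Besides the shell and the picture viewer there is one more tool, called after "Call:" by a JSON object that holds its "op" and its "data", one argument or row to a line. carry_out: Moves the arm, as the interface text tells. Its arguments: {"type":"object","properties":{"gripper":{"type":"array","items":{"type":"number"}},"delta_pos":{"type":"array","items":{"type":"array","items":{"type":"number"}}},"rotation":{"type":"array","items":{"type":"array","items":{"type":"number"}}},"squeeze":{"type":"number"}},"required":["gripper","delta_pos","rotation"]}

```bash
mkdir -p pics; ls
python3 - <<'E'
from cell import env
import cv2,numpy as np
s=env.sense();print({k:np.round(v,3) for k,v in s.items()})
for n in("top","scene"):
    p,d=env.get_image(n);cv2.imwrite(f"pics/{n}0.png",p[:,:,::-1]);np.save(f"{n}0.npy",d);print(n,env.camera_params(n))
E
```

```text
pics
{'t': np.float64(0.0), 'qpos': array([-1.267,  0.334,  0.04 ,  1.466, -0.013,  1.343, -0.059]), 'qd': array([ 0.   ,  0.001,  0.   ,  0.001,  0.   ,  0.   , -0.001]), 'joint_torque': array([-0.0000e+00, -6.5638e+01,  1.3350e+00, -4.0381e+01, -6.0000e-02,
        4.5000e-02,  0.0000e+00]), 'tcp_pos': array([0.255, 0.597, 0.196]), 'orientation': array([-3.14 ,  0.   ,  2.739]), 'force': array([0.277, 0.421, 0.644]), 'ft_torque': array([0.058, 0.02 , 0.028]), 'finger_force': np.float64(0.0), 'width': np.float64(0.087)}
top {'fx': 508.66141518013893, 'fy': 508.66141518013893, 'cx': 316.35507474986844, 'cy': 246.32596051946857, 'k1': -0.027451198657104853, 'T': array([[-2.19288047e-02,  9.91927730e-01, -1.24893981e-01,
         3.97307187e-01],
       [-9.99758450e-01, -2.19410614e-02,  1.27756780e-03,
         9.36661533e-03],
       [-1.47305157e-03,  1.24891828e-01,  9.92169271e-01,
         1.33488517e+00],
       [ 0.00000000e+00,  0.00000000e+00,  0.00000000e+00,
         1.00000000e+00]])}
scene {'fx': 457.1958929070402, 'fy': 457.1958929070402, 'cx': 315.6060551978969, 'cy': 239.11773036934284, 'k1': -0.058722226156652825, 'T': array([[ 0.23618112, -0.7597692 ,  0.60577986,  1.15659298],
       [ 0.97159611,  0.19415075, -0.13530145, -0.15559005],
       [-0.01481474,  0.62052901,  0.78404354,  0.84007313],
       [ 0.        ,  0.        ,  0.        ,  1.        ]])}
```

View pics/top0.png

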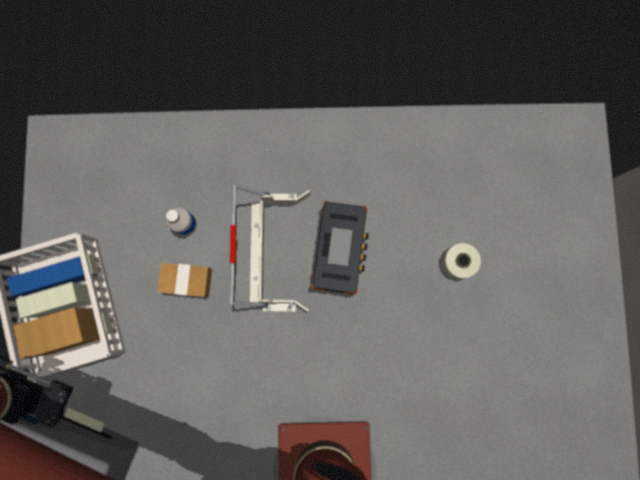

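View pics/scene0.png

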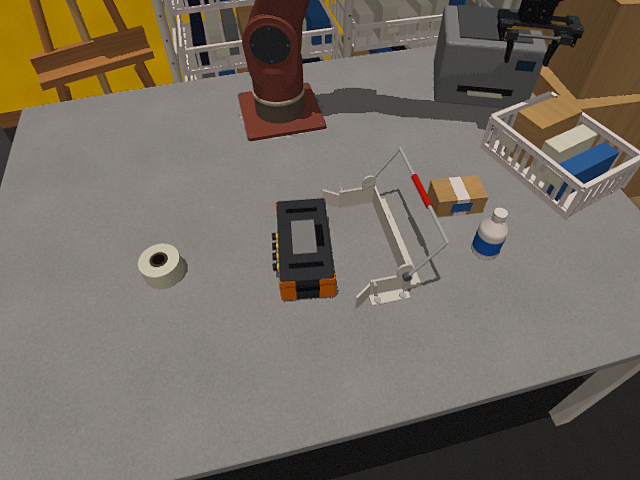

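The top view shows the pack at about (340,248) with its connectors to the right. The bay opens to the right around (270,250), and the bail's red sleeve is at (234,243), leaning back. The way in is roughly world +y.

```bash
cat > h.py <<'E'
import numpy as np,cv2
from cell import env
def cloud(n,d,P=None):
    c=env.camera_params(n)
    K=np.array([[c['fx'],0,c['cx']],[0,c['fy'],c['cy']],[0,0,1]])
    v,u=np.mgrid[0:480,0:640]
    uv=np.stack([u,v],-1).reshape(-1,1,2).astype(float)
    s=cv2.undistortPoints(uv,K,np.array([c['k1'],0,0,0.])).reshape(480,640,2)
    p=np.stack([s[...,0]*d,-s[...,1]*d,-d,np.ones_like(d)],-1)
    p=p@c['T'].T
    p[d==0]=np.nan
    return p[...,:3]
def rect(pts):
    r=cv2.minAreaRect((pts[:,:2]*1000).astype(np.float32));return r,cv2.boxPoints(r)
E
python3 - <<'E'
from h import *
np.set_printoptions(precision=1,suppress=True)
for n in("top","scene"):
    p=cloud(n,np.load(n+"0.npy"));im=cv2.imread(f"pics/{n}0.png")
    q=p.reshape(-1,3);c=im.reshape(-1,3).astype(int)
    X,Y,Z=q.T
    print(n,'table z',np.nanmedian(Z[(abs(X-.75)<.05)&(abs(Y+.05)<.05)])*1e3)
    box=(X>.38)&(X<.72)&(Y>-.14)&(Y<.035)
    a=box&(Z>.072)&(Z<.088);print('packtop',a.sum(),np.median(q[a],0)*1e3);print(*rect(q[a]))
    white=(c.min(1)>110)&(c.max(1)-c.min(1)<50)
    a=white&(X>.35)&(X<.75)&(Y>.0)&(Y<.2)&(Z>.046)&(Z<.062);print('bay55',a.sum());print(*rect(q[a]))
    a=white&(X>.35)&(X<.75)&(Y>.0)&(Y<.2)&(Z>.075)&(Z<.1);print('ears',a.sum());
    for s in(X<.53,X>.53):
        if (a&s).sum():print(np.median(q[a&s],0)*1e3,rect(q[a&s])[1].ravel())
    a=white&(X>.35)&(X<.75)&(Y>.0)&(Y<.07)&(Z>.037)&(Z<.05);
    for s in(X<.53,X>.53):
        if (a&s).sum():print('lip',rect(q[a&s])[1].ravel())
    red=(c[:,2]>120)&(c[:,1]<50)&(c[:,0]<60)&(X>.4)&(X<.7)&(Y>.05)&(Y<.3)&(Z>.05)
    print('red',red.sum(),np.median(q[red],0)*1e3,rect(q[red])[1].ravel())
E
```

```text
top table z 0.2825903948260322
packtop 3889 [551.3 -50.2  80.3]
((553.8324584960938, -50.206687927246094), (113.12577056884766, 221.90528869628906), 81.345703125) [[ 435.6  -89.4]
 [ 655.  -122.8]
 [ 672.   -11. ]
 [ 452.7   22.4]]
bay55 378
((555.4525146484375, 92.48595428466797), (124.29277801513672, 303.2699279785156), 87.41939544677734) [[401.2  37.2]
 [704.1  23.6]
 [709.7 147.7]
 [406.8 161.4]]
ears 86
[422.5 145.8  88.1] [411.7 164.9 421.2 121.2 431.4 123.4 421.9 167.1]
[686.  136.5  87.9] [676.3 119.3 686.3 115.7 700.  153.7 690.  157.3]
lip [395.4  32.8 398.6  30.6 422.8  63.8 419.7  66.1]
lip [676.7  65.3 702.   22.3 706.5  25.  681.2  67.9]
red 168 [557.1 201.8 161.4] [513.1 197.5 597.6 196.6 597.8 206.9 513.2 207.8]
scene table z 1.1609126996878771
packtop 4275 [571.4 -50.7  80.4]
((556.5827026367188, -48.21625518798828), (112.76664733886719, 224.08425903320312), 81.12053680419922) [[ 437.2  -86.6]
 [ 658.6 -121.2]
 [ 676.    -9.8]
 [ 454.6   24.8]]
bay55 347
((556.97216796875, 94.72811126708984), (123.1322250366211, 304.2940673828125), 87.82353210449219) [[402.6  39. ]
 [706.7  27.4]
 [711.3 150.5]
 [407.3 162. ]]
ears 113
[421.  153.2  89.1] [413.1 167.  422.6 123.9 434.2 126.5 424.6 169.5]
[694.9 147.1  88.1] [675.5 122.2 687.2 117.1 704.7 157.5 693.  162.5]
lip [396.7  34.1 402.4  30.2 427.3  66.1 421.6  70.1]
lip [683.   60.4 706.4  25.6 710.   28.  686.5  62.8]
red 188 [560.5 203.5 162.1] [512.4 199.1 603.2 197.4 603.4 208.8 512.6 210.4]
```

Run:
```python
from h import *
np.set_printoptions(precision=1,suppress=True)
for n in("top","scene"):
    p=cloud(n,np.load(n+"0.npy"));im=cv2.imread(f"pics/{n}0.png")
    q=p.reshape(-1,3);c=im.reshape(-1,3).astype(int);X,Y,Z=q.T
    white=(c.min(1)>110)&(c.max(1)-c.min(1)<50)
    for z0,z1 in((.015,.045),(.05,.062)):
        a=white&(X>.45)&(X<.66)&(Y>.1)&(Y<.2)&(Z>z0)&(Z<z1)
        if a.sum()<20: print(n,z0,'few');continue
        m,b=np.polyfit(X[a],Y[a],1);print(n,z0,a.sum(),'slope deg',np.degrees(np.arctan(m)),'y at .556',1e3*(m*.556+b),'spread',1e3*np.percentile(Y[a]-m*X[a]-b,[2,50,98]))
    # guides tops and bail bar
    for s,nm in((X<.53,'L'),(X>.53,'R')):
        a=white&s&(X>.35)&(X<.75)&(Y>.07)&(Y<.115)&(Z>.045)&(Z<.06)
        if a.sum(): print(nm,'guide',a.sum(),np.median(q[a],0)*1e3, 1e3*X[a].min(),1e3*X[a].max())
    a=(X>.38)&(X<.72)&(Y>.17)&(Y<.23)&(Z>.145)&(Z<.18)
    m,b=np.polyfit(X[a],Y[a],1);print('bar',a.sum(),np.degrees(np.arctan(m)),1e3*(m*.556+b),np.median(Z[a])*1e3)
    # items
    for nm,x0,x1,y0,y1 in(('carton',.42,.57,.24,.4),('bottle',.57,.72,.24,.42),('tag',.45,.62,-.4,-.2)):
        a=(X>x0)&(X<x1)&(Y>y0)&(Y<y1)&(Z>.02)
        print(nm,a.sum(),q[a].min(0)*1e3,q[a].max(0)*1e3)
```

```text
top 0.015 29 slope deg -1.3634142775450144 y at .556 147.57461618813812 spread [-0.6 -0.   0.7]
top 0.05 179 slope deg -1.4581233533683668 y at .556 149.9449778232617 spread [-2.8 -0.1  2.7]
L guide 49 [422.4  84.1  55. ] 409.41691895720163 425.2509726904959
R guide 38 [681.9  92.1  52.2] 680.5980602269079 688.6353832747056
bar 546 -1.4187735542773514 202.6198239735161 159.52914251800388
carton 1426 [439.1 283.5  20.4] [524.6 399.9  63.7]
bottle 627 [600.6 323.2  20.2] [662.  381.3 135.4]
tag 1005 [ 470.5 -399.9   20.2] [ 559.6 -318.9   60.2]
scene 0.015 few
scene 0.05 183 slope deg -1.4205034684327174 y at .556 151.97504485078835 spread [-2.8 -0.2  3. ]
L guide 39 [424.5  84.4  55.6] 411.6510789727657 428.60834027570917
R guide 45 [685.8  90.9  55.2] 682.0455290905508 696.2445393562792
bar 584 -1.5483208390695113 204.0103227156897 159.61583213768276
carton 1635 [439.3 286.   20.1] [529.3 399.9  61.3]
bottle 1163 [607.3 324.3  20. ] [667.5 382.7 133.9]
tag 1367 [ 472.3 -399.9   20. ] [ 563.3 -316.1   55.8]
```

Call:
{"op": "carry_out", "data": {
  "gripper": [0, 0, 0, 0, 0, 0, 0, 0, 0, 0, 0, 0, 0, 0, 0, 0, 0, 0, 0, 0],
  "delta_pos": [
    [0, 0, -5],
    [0, 0, -10],
    [-4, -3.4, -10],
    [-8, -6.8, -10],
    [-12, -10.2, -10],
    [-16, -13.6, -10],
    [-20, -17, -10],
    [-24, -20.4, -10],
    [-28, -23.8, -10],
    [-32, -27.2, -10],
    [-36, -30.6, -10],
    [-40, -34, -10],
    [-44, -37.4, -10],
    [-48, -40.8, -10],
    [-52, -44.2, -10],
    [-56, -47.6, -10],
    [-60, -51, -10],
    [-63.9, -54.3, -10],
    [-63.9, -54.3, -10],
    [-63.9, -54.3, -10]
  ],
  "rotation": [
    [0, 0, 0],
    [0, 0, 0],
    [0, 0, 5],
    [0, 0, 10],
    [0, 0, 15],
    [0, 0, 20],
    [0, 0, 25],
    [0, 0, 30],
    [0, 0, 35],
    [0, 0, 40],
    [0, 0, 45],
    [0, 0, 50],
    [0, 0, 55],
    [0, 0, 60],
    [0, 0, 65],
    [0, 0, 68.3],
    [0, 0, 68.3],
    [0, 0, 68.3],
    [0, 0, 68.3],
    [0, 0, 68.3]
  ]
}}

```text
t: 2.1
tcp_pos: [0.6295, -0.1584, 0.2952]
orientation: [-3.139, 0.004, 1.539]
force: [-1.2, -0.9, 0.5]
width: 0.0003
finger_force: 0.0
```

Call:
{"op": "carry_out", "data": {
  "gripper": [0, 0, 0, 0, 0, 0, 0, 0],
  "delta_pos": [
    [0, 0, 4],
    [0, 0, 8],
    [0, 0, 12],
    [0, 0, 16],
    [0, 0, 20],
    [0, 0, 24.3],
    [0, 0, 24.3],
    [0, 0, 24.3]
  ],
  "rotation": [
    [0, 0, 0],
    [0, 0, 0],
    [0, 0, 0],
    [0, 0, 0],
    [0, 0, 0],
    [0, 0, 0],
    [0, 0, 0],
    [0, 0, 0]
  ]
}}

```text
t: 2.9
tcp_pos: [0.6296, -0.1517, 0.0542]
orientation: [-3.14, 0.0, 1.547]
force: [0.1, -0.9, 0.7]
width: 0.0005
finger_force: 0.0
```

```bash
cat >> h.py <<'E'
O=np.array([.5545,.0945]);A=np.radians(1.43)
EX=np.array([np.sin(A),np.cos(A)]);EY=np.array([-np.cos(A),np.sin(A)])
def bay(w): r=np.asarray(w)[...,:2]-O; return np.stack([r@EX,r@EY],-1)*1e3
def track():
    s=env.sense();print('t %.2f'%s['t'],'tcp bay',bay(s['tcp_pos']).round(1),'z',round(1e3*s['tcp_pos'][2],1),'yaw',round(s['orientation'][2],4),'F',np.round(s['force'],1))
    for n in("top","scene"):
        p,d=env.get_image(n);q=cloud(n,d).reshape(-1,3);b=bay(q);c=p.reshape(-1,3)
        a=(abs(b[:,1])<125)&(b[:,0]>-225)&(b[:,0]<65)&(abs(q[:,2]-.08)<.0045)
        m=np.zeros((400,400),np.uint8);ij=(b[a]+[260,200]).round().astype(int);m[ij[:,0],ij[:,1]]=255
        m=cv2.morphologyEx(cv2.dilate(m,np.ones((5,5))),cv2.MORPH_OPEN,np.ones((25,25)))
        keep=m[ij[:,0],ij[:,1]]>0
        (cx,cy),(w,h),an=cv2.minAreaRect(b[a][keep].astype(np.float32))
        if w>h: w,h,an=h,w,an-90
        an=(an+90)%180-90;t=np.radians(an)
        print(n,'c %.1f %.1f size %.0f %.0f th %.2fdeg'%(cx,cy,w,h,an),'lead R-L %.1f'%(220*np.sin(t)),'zmed %.1f'%(1e3*np.median(q[a][keep][:,2])),
          'R pt',(np.array([cx-55*np.cos(t)+85*np.sin(t),cy-55*np.sin(t)-85*np.cos(t)])).round(1),'L pt',(np.array([cx-55*np.cos(t)-85*np.sin(t),cy-55*np.sin(t)+85*np.cos(t)])).round(1))
E
python3 -c "
from h import *
track()"
```

```text
t 2.90 tcp bay [-244.2  -81.2] z 54.2 yaw 1.5471 F [ 0.1 -0.9  0.7]
top c -138.6 -3.6 size 98 221 th -6.99deg lead R-L -26.8 zmed 80.1 R pt [-203.5  -81.3] L pt [-182.8   87.5]
scene c -142.6 -7.0 size 111 219 th -7.14deg lead R-L -27.3 zmed 80.5 R pt [-207.8  -84.5] L pt [-186.6   84.2]
```

Call:
{"op": "carry_out", "data": {
  "gripper": [0, 0, 0, 0, 0, 0, 0, 0, 0, 0, 0, 0, 0, 0],
  "delta_pos": [
    [1, 0, 0],
    [2, 0, 0],
    [2.5, 0, 0],
    [3, 0.1, 0],
    [3.5, 0.2, 0],
    [4, 0.3, 0],
    [4.5, 0.4, 0],
    [5, 0.5, 0],
    [5.5, 0.6, 0],
    [6, 0.7, 0],
    [6.5, 0.8, 0],
    [7, 0.9, 0],
    [7.2, 1, 0],
    [7.2, 1, 0]
  ],
  "rotation": [
    [0, 0, 0],
    [0, 0, 0],
    [0, 0, 0],
    [0, 0, 0],
    [0, 0, 0],
    [0, 0, 0],
    [0, 0, 0],
    [0, 0, 0],
    [0, 0, 0],
    [0, 0, 0],
    [0, 0, 0],
    [0, 0, 0],
    [0, 0, 0],
    [0, 0, 0]
  ]
}}

```text
t: 4.4
tcp_pos: [0.6421, -0.0813, 0.0546]
orientation: [3.14, 0.001, 1.546]
force: [-1.8, -2.1, 7.2]
width: 0.0003
finger_force: 3.6
```

```bash
python3 -c "
from h import *
track()"
```

```text
t 4.40 tcp bay [-173.6  -91.9] z 54.6 yaw 1.546 F [-1.8 -2.1  7.2]
top c 0.0 0.0 size 0 0 th 0.00deg lead R-L 0.0 zmed nan R pt [-55. -85.] L pt [-55.  85.]
scene c -106.6 -14.6 size 36 140 th -6.66deg lead R-L -25.5 zmed 80.5 R pt [-171.1  -92.7] L pt [-151.4   76.2]
  return _methods._mean(a, axis=axis, dtype=dtype,
  ret = ret.dtype.type(ret / rcount)
```

Run:
```python
from h import *
p,d=env.get_image("scene");cv2.imwrite("pics/s1.png",cv2.resize(p[160:340,220:460,::-1],(800,600)))
q=cloud("scene",d).reshape(-1,3);b=bay(q)
a=(abs(b[:,1])<125)&(b[:,0]>-225)&(b[:,0]<0)&(q[:,2]>.066)&(q[:,2]<.1)
M=np.c_[b[a],np.ones(a.sum())];z=q[a,2]*1e3
for i in range(6):
    k,*_=np.linalg.lstsq(M,z,rcond=None);r=z-M@k;w=abs(r)<3;M,z=M[w],z[w]
print('plane slopes',k,len(z))
```

```text
plane slopes [6.68289350e-04 1.50881736e-03 8.03822317e+01] 910
```

View pics/s1.png

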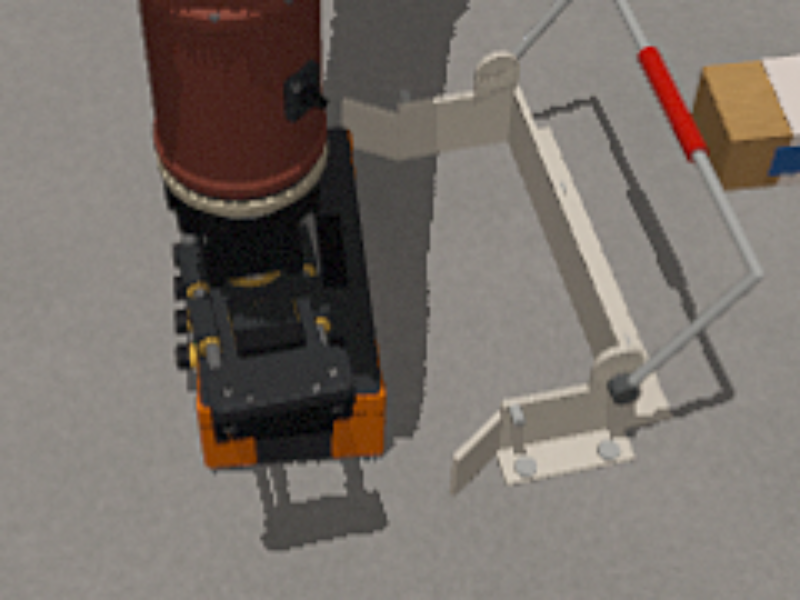

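The pack's right end (orange, bottom of the crop around (290,440)) has swung forward and lies flat. The arm hides most of the top face, so I'll back off to measure.

Call:
{"op": "carry_out", "data": {
  "gripper": [0, 0, 0, 0, 0, 0],
  "delta_pos": [
    [-1, 0, 0],
    [-4, 0, 0],
    [-8, 0, 0],
    [-11, 0, 0],
    [-12, 0, 0],
    [-12, 0, 0]
  ],
  "rotation": [
    [0, 0, 0],
    [0, 0, 0],
    [0, 0, 0],
    [0, 0, 0],
    [0, 0, 0],
    [0, 0, 0]
  ]
}}

```text
t: 5.15
tcp_pos: [0.6381, -0.2021, 0.0535]
orientation: [-3.141, 0.001, 1.544]
force: [0.5, 1.1, -0.5]
width: 0.0003
finger_force: 0.0
```

```bash
python3 -c "
from h import *
track()"
```

```text
t 5.15 tcp bay [-294.4  -90.9] z 53.5 yaw 1.5438 F [ 0.5  1.1 -0.5]
top c -144.8 -2.7 size 110 221 th -7.21deg lead R-L -27.6 zmed 80.2 R pt [-210.   -80.2] L pt [-188.7   88.5]
scene c -142.9 -6.4 size 111 223 th -7.37deg lead R-L -28.2 zmed 80.4 R pt [-208.3  -83.6] L pt [-186.5   84.9]
```

Run:
```python
from h import *
s=env.sense()
c=env.camera_params("scene");p,d=env.get_image("scene")
def proj(w):
    x=np.linalg.inv(c['T'])@np.r_[w,1];r=np.array([x[0]/-x[2],-x[1]/-x[2]]);r*=1+c['k1']*(r@r)
    return (c['fx']*r[0]+c['cx'],c['fy']*r[1]+c['cy'])
t=s['tcp_pos'];im=p[:,:,::-1].copy()
x0,y0=130,90
im=cv2.resize(im[y0:y0+240,x0:x0+320],(800,600))
for w,col in((t,(0,255,0)),(t-[0,0,.011],(255,255,0)),(t-[0,0,t[2]],(255,0,255))):
    u=proj(w);print(u);cv2.circle(im,(int((u[0]-x0)*2.5),int((u[1]-y0)*2.5)),4,col,-1)
cv2.imwrite("pics/s2.png",im)
```

```text
(np.float64(240.44212709040903), np.float64(290.0406457953194))
(np.float64(241.22025697252735), np.float64(292.90336686096384))
(np.float64(244.08660415435764), np.float64(303.434509663689))
```

View pics/s2.png

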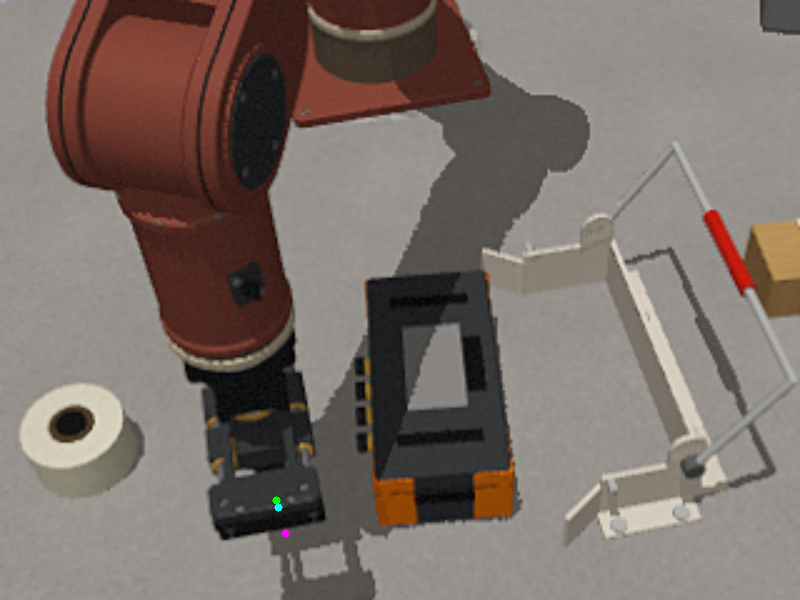

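The TCP projects at crop (277,500), on the wide dark block. The pack at (435,400) has not moved. I'll measure the visible gripper geometry from depth.

Run:
```python
from h import *
s=env.sense();t=s['tcp_pos'];print(t,s['orientation'])
np.set_printoptions(precision=0,suppress=True)
for n in("scene","top"):
    p,d=env.get_image(n);q=cloud(n,d).reshape(-1,3);b=bay(q);tb=bay(t)
    rel=np.c_[b-tb,q[:,2]*1e3]
    a=(abs(rel[:,0])<85)&(abs(rel[:,1])<110)&(rel[:,2]>12)&(rel[:,2]<260)
    r=rel[a]
    print(n)
    for z0 in range(10,250,15):
        k=r[(r[:,2]>=z0)&(r[:,2]<z0+15)]
        if len(k)>3: print(z0,len(k),k.min(0)[:2],k.max(0)[:2])
```

```text
[ 0.63907071 -0.1979593   0.0533078 ] [-3.14123122e+00 -1.29286376e-03  1.54877675e+00]
scene
10 12 [ 77. -17.] [ 84. -14.]
25 55 [ 72. -17.] [ 85. 105.]
40 81 [ 73. -17.] [ 85. 110.]
55 18 [ 77. -18.] [ 85. -13.]
70 50 [ 78. -18.] [85. 25.]
115 19 [ -9. -17.] [ 12. -11.]
145 192 [-36. -90.] [39. 79.]
160 735 [-37. -95.] [39. 79.]
175 333 [-36. -98.] [39. 20.]
190 1043 [-36. -98.] [39.  4.]
205 166 [-21. -21.] [27.  6.]
220 54 [-21. -20.] [ 23. -14.]
235 35 [-35. -31.] [38. -6.]
top
25 10 [73. 48.] [83. 79.]
40 26 [71. 49.] [84. 85.]
70 53 [ 76. -15.] [85. 45.]
145 4 [ 32. -79.] [ 35. -53.]
160 76 [ 25. -85.] [ 37. -19.]
175 40 [  5. -96.] [ 37. -20.]
190 140 [  4. -95.] [ 37. -47.]
```

Run:
```python
from h import *
from scipy.spatial.transform import Rotation as R
s=env.sense();p,d=env.get_image("wrist");c=env.camera_params("wrist")
cv2.imwrite("pics/w1.png",p[:,:,::-1]);np.set_printoptions(precision=3,suppress=True)
print(c['hand_eye'])
K=np.array([[c['fx'],0,c['cx']],[0,c['fy'],c['cy']],[0,0,1]])
v,u=np.mgrid[0:480,0:640]
sl=cv2.undistortPoints(np.stack([u,v],-1).reshape(-1,1,2).astype(float),K,np.array([c['k1'],0,0,0.])).reshape(480,640,2)
q=np.stack([sl[...,0]*d,-sl[...,1]*d,-d,np.ones_like(d)],-1)@c['hand_eye'].T
q[d==0]=np.nan
np.save("w1q.npy",q[...,:3])
for vv in range(20,480,60):print(vv,[tuple((q[vv,uu,:3]*1e3).round(0)) for uu in range(40,640,140)])
```

```text
[[ 0.001  0.966  0.259  0.069]
 [ 1.    -0.001 -0.001 -0.001]
 [-0.001  0.259 -0.966 -0.188]
 [ 0.     0.     0.     1.   ]]
20 [(np.float64(118.0), np.float64(-111.0), np.float64(-26.0)), (np.float64(117.0), np.float64(-56.0), np.float64(-26.0)), (np.float64(117.0), np.float64(-2.0), np.float64(-26.0)), (np.float64(141.0), np.float64(79.0), np.float64(53.0)), (np.float64(142.0), np.float64(161.0), np.float64(53.0))]
80 [(np.float64(96.0), np.float64(-116.0), np.float64(-25.0)), (np.float64(96.0), np.float64(-58.0), np.float64(-26.0)), (np.float64(95.0), np.float64(-2.0), np.float64(-27.0)), (np.float64(109.0), np.float64(82.0), np.float64(54.0)), (np.float64(110.0), np.float64(167.0), np.float64(53.0))]
140 [(np.float64(75.0), np.float64(-178.0), np.float64(54.0)), (np.float64(73.0), np.float64(-76.0), np.float64(19.0)), (np.float64(74.0), np.float64(-2.0), np.float64(54.0)), (np.float64(74.0), np.float64(85.0), np.float64(54.0)), (np.float64(75.0), np.float64(174.0), np.float64(54.0))]
200 [(np.float64(37.0), np.float64(-185.0), np.float64(54.0)), (np.float64(36.0), np.float64(-93.
[... 666 characters left out ...]
float64(36.0), np.float64(27.0), np.float64(-119.0)), (np.float64(32.0), np.float64(62.0), np.float64(-111.0))]
380 [(np.float64(7.0), np.float64(-80.0), np.float64(-97.0)), (np.float64(22.0), np.float64(-31.0), np.float64(-119.0)), (np.float64(-8.0), np.float64(-1.0), np.float64(-75.0)), (np.float64(22.0), np.float64(28.0), np.float64(-120.0)), (np.float64(6.0), np.float64(78.0), np.float64(-97.0))]
440 [(np.float64(24.0), np.float64(-47.0), np.float64(-138.0)), (np.float64(23.0), np.float64(-24.0), np.float64(-137.0)), (np.float64(23.0), np.float64(-1.0), np.float64(-137.0)), (np.float64(24.0), np.float64(21.0), np.float64(-138.0)), (np.float64(23.0), np.float64(45.0), np.float64(-138.0))]
```

View pics/w1.png

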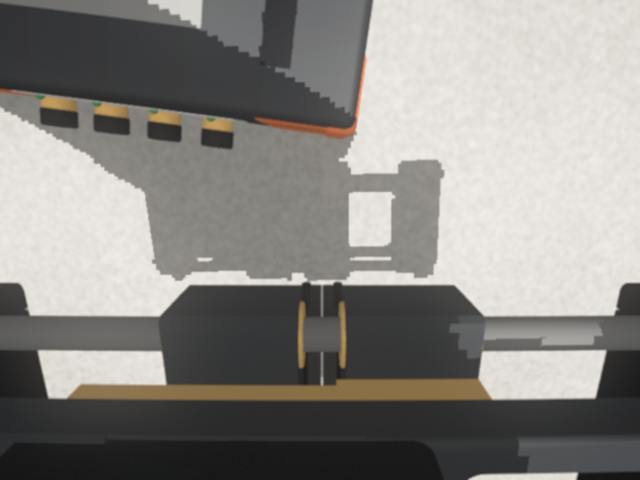

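The wrist view shows the shut fingers at columns 303-345, rows 283-385, with the pack's right rear corner at (350,130). I'll read depth on the fingers to find the real tip.

Run:
```python
import numpy as np
q=np.load("w1q.npy")*1e3
for vv in range(270,400,8):print(vv,[tuple(int(x) if x==x else None for x in q[vv,uu]) for uu in (280,303,308,315,322,330,337,342,360)])
```

```text
270 [(-11, -28, 54), (-10, -13, 53), (-10, -9, 53), (-10, -5, 53), (-11, 0, 53), (-10, 4, 53), (-11, 9, 54), (-11, 13, 53), (-10, 25, 53)]
278 [(-16, -29, 54), (-17, -13, 54), (-16, -10, 54), (-16, -5, 54), (-16, 0, 53), (-16, 4, 53), (-16, 9, 54), (-16, 13, 52), (-16, 25, 52)]
286 [(36, -11, -101), (10, -9, -32), (10, -6, -32), (8, -3, -28), (8, 0, -27), (8, 2, -27), (10, 5, -32), (36, 4, -101), (37, 8, -102)]
294 [(36, -10, -107), (9, -8, -40), (9, -6, -39), (8, -3, -37), (5, 0, -30), (8, 2, -36), (10, 5, -41), (34, 4, -101), (36, 7, -107)]
302 [(36, -10, -111), (35, -5, -107), (10, -6, -50), (8, -3, -46), (1, 0, -30), (8, 2, -46), (9, 5, -49), (35, 3, -107), (36, 7, -110)]
310 [(36, -9, -116), (34, -5, -111), (8, -6, -53), (8, -3, -53), (-1, 0, -31), (9, 2, -54), (9, 4, -56), (34, 3, -111), (36, 7, -115)]
318 [(36, -9, -118), (32, -5, -111), (31, -4, -109), (31, -2, -109), (32, 0, -110), (31, 1, -108), (31, 2, -109), (33, 3, -112), (36, 6, -118)]
326 [(34, -9, -119), (31, -5, -112), (30, -3, -111), (31, -2, -111), (30, 0, -111), (31, 0, -112), (31, 2, -113), (32, 3, -115), (34, 6,
[... 575 characters left out ...]
366 [(26, -9, -120), (21, -5, -113), (-2, -5, -75), (-2, -3, -75), (-84, 0, 53), (-2, 1, -75), (0, 4, -80), (23, 3, -115), (25, 7, -119)]
374 [(23, -9, -119), (10, -5, -99), (-6, -5, -74), (-5, -3, -75), (-91, 0, 53), (-5, 2, -75), (0, 4, -82), (16, 4, -107), (24, 6, -120)]
382 [(21, -9, -119), (8, -5, -99), (-9, -5, -74), (-8, -3, -75), (-97, 0, 52), (-8, 2, -75), (23, 2, -121), (22, 3, -120), (21, 7, -119)]
390 [(22, -9, -123), (22, -4, -122), (22, -3, -123), (23, -2, -124), (22, 0, -122), (23, 0, -124), (21, 2, -122), (22, 3, -122), (22, 6, -123)]
398 [(22, -9, -125), (22, -4, -126), (22, -3, -126), (22, -2, -125), (22, 0, -125), (23, 0, -126), (22, 2, -125), (23, 2, -126), (22, 6, -125)]
```

The wrist depth shows the real fingertips about 27 mm behind the TCP, not 11 mm ahead of it. The tip therefore slid over the pack's top without moving the pack. I'll work about 40 mm lower.

Call:
{"op": "carry_out", "data": {
  "gripper": [0, 0, 0, 0, 0, 0, 0, 0, 0, 0, 0],
  "delta_pos": [
    [0, -0.5, 2],
    [0, -0.9, 4],
    [2, -0.9, 4],
    [4, -0.9, 4],
    [5.5, -0.9, 4],
    [6.5, -0.9, 4],
    [7, -0.9, 4],
    [7.5, -0.9, 4],
    [8, -0.9, 4],
    [8.5, -0.8, 4],
    [8.5, -0.8, 4]
  ],
  "rotation": [
    [0, 0, 0],
    [0, 0, 0],
    [0, 0, 0],
    [0, 0, 0],
    [0, 0, 0],
    [0, 0, 0],
    [0, 0, 0],
    [0, 0, 0],
    [0, 0, 0],
    [0, 0, 0],
    [0, 0, 0]
  ]
}}

```text
t: 6.55
tcp_pos: [0.6333, -0.1194, 0.0142]
orientation: [3.139, 0.005, 1.544]
force: [3.2, -8.3, -3.4]
width: 0.0002
finger_force: 4.1
```

```bash
python3 -c "
from h import *
track()"
```

```text
t 6.55 tcp bay [-211.9  -84.1] z 14.2 yaw 1.5436 F [ 3.2 -8.3 -3.4]
top c -117.8 -41.0 size 64 144 th -4.01deg lead R-L -15.4 zmed 80.3 R pt [-178.6 -122. ] L pt [-166.7   47.6]
scene c -124.2 -12.2 size 85 208 th -4.51deg lead R-L -17.3 zmed 80.6 R pt [-185.7  -92.6] L pt [-172.4   76.8]
```

Call:
{"op": "carry_out", "data": {
  "gripper": [0, 0, 0, 0, 0, 0, 0, 0, 0, 0, 0],
  "delta_pos": [
    [0.5, 0.1, 0],
    [1, 0.2, 0],
    [1.5, 0.3, 0],
    [2, 0.4, 0],
    [2.5, 0.5, 0],
    [3, 0.6, 0],
    [3.5, 0.7, 0],
    [4, 0.8, 0],
    [4.5, 0.9, 0],
    [4.7, 0.9, 0],
    [4.7, 0.9, 0]
  ],
  "rotation": [
    [0, 0, 0],
    [0, 0, 0],
    [0, 0, 0],
    [0, 0, 0],
    [0, 0, 0],
    [0, 0, 0],
    [0, 0, 0],
    [0, 0, 0],
    [0, 0, 0],
    [0, 0, 0],
    [0, 0, 0]
  ]
}}

```text
t: 7.75
tcp_pos: [0.643, -0.0742, 0.0142]
orientation: [3.14, 0.006, 1.543]
force: [1.7, -11.9, -0.8]
width: 0.0004
finger_force: 6.2
```

Call:
{"op": "carry_out", "data": {
  "gripper": [0, 0, 0, 0, 0, 0],
  "delta_pos": [
    [-1, 0, 0],
    [-4, 0, 0],
    [-8, 0, 0],
    [-11, 0, 0],
    [-12, 0, 0],
    [-12, 0, 0]
  ],
  "rotation": [
    [0, 0, 0],
    [0, 0, 0],
    [0, 0, 0],
    [0, 0, 0],
    [0, 0, 0],
    [0, 0, 0]
  ]
}}

```text
t: 8.35
tcp_pos: [0.6393, -0.1909, 0.0138]
orientation: [3.142, 0.001, 1.543]
force: [-0.6, 0.3, 0.7]
width: 0.0002
finger_force: 0.0
```

```bash
python3 -c "
from h import *
track()"
```

```text
t 8.35 tcp bay [-283.2  -91.9] z 13.8 yaw 1.5433 F [-0.6  0.3  0.7]
top c -110.4 1.5 size 110 221 th 6.31deg lead R-L 24.2 zmed 80.2 R pt [-155.7  -89. ] L pt [-174.4   80. ]
scene c -109.1 -2.2 size 111 221 th 7.04deg lead R-L 27.0 zmed 80.5 R pt [-153.3  -93.3] L pt [-174.1   75.4]
```

Call:
{"op": "carry_out", "data": {
  "gripper": [0, 0, 0, 0, 0, 0, 0, 0, 0, 0, 0, 0, 0, 0, 0, 0, 0, 0, 0, 0],
  "delta_pos": [
    [0, -4, 0],
    [0, -8, 0],
    [0, -12, 0],
    [0, -16, 0],
    [1, -17, 0],
    [4, -17, 0],
    [7, -17, 0],
    [8.5, -17, 0],
    [9.5, -17, 0],
    [10, -17.1, 0],
    [10.5, -17.2, 0],
    [11, -17.3, 0],
    [11.5, -17.4, 0],
    [12, -17.5, 0],
    [12.5, -17.6, 0],
    [13, -17.7, 0],
    [13.5, -17.8, 0],
    [14, -17.9, 0],
    [14.5, -18, 0],
    [14.8, -18, 0]
  ],
  "rotation": [
    [0, 0, 0],
    [0, 0, 0],
    [0, 0, 0],
    [0, 0, 0],
    [0, 0, 0],
    [0, 0, 0],
    [0, 0, 0],
    [0, 0, 0],
    [0, 0, 0],
    [0, 0, 0],
    [0, 0, 0],
    [0, 0, 0],
    [0, 0, 0],
    [0, 0, 0],
    [0, 0, 0],
    [0, 0, 0],
    [0, 0, 0],
    [0, 0, 0],
    [0, 0, 0],
    [0, 0, 0]
  ]
}}

```text
t: 10.45
tcp_pos: [0.463, -0.0391, 0.0138]
orientation: [-3.141, 0.004, 1.545]
force: [-4.4, -19.3, 4.5]
width: 0.0006
finger_force: 9.9
```

Call:
{"op": "carry_out", "data": {
  "gripper": [0, 0, 0, 0, 0, 0, 0],
  "delta_pos": [
    [0, 0, 0],
    [-1, 0, 0],
    [-4, 0, 0],
    [-8, 0, 0],
    [-11, 0, 0],
    [-12, 0, 0],
    [-12, 0, 0]
  ],
  "rotation": [
    [0, 0, 0],
    [0, 0, 0],
    [0, 0, 0],
    [0, 0, 0],
    [0, 0, 0],
    [0, 0, 0],
    [0, 0, 0]
  ]
}}

```text
t: 11.15
tcp_pos: [0.4607, -0.1566, 0.0137]
orientation: [3.141, 0.0, 1.545]
force: [0.4, 0.3, 0.6]
width: 0.0006
finger_force: 0.0
```

```bash
python3 -c "
from h import *
track()"
```

```text
t 11.15 tcp bay [-253.4   87.5] z 13.7 yaw 1.5452 F [0.4 0.3 0.6]
top c -79.0 -1.2 size 111 221 th -6.40deg lead R-L -24.5 zmed 80.3 R pt [-143.2  -79.5] L pt [-124.2   89.4]
scene c -77.0 -5.2 size 112 220 th -6.18deg lead R-L -23.7 zmed 80.5 R pt [-140.9  -83.8] L pt [-122.6   85.2]
```

Call:
{"op": "carry_out", "data": {
  "gripper": [0, 0, 0, 0, 0, 0, 0, 0, 0, 0, 0, 0, 0, 0, 0, 0, 0, 0, 0, 0],
  "delta_pos": [
    [0, 4, 0],
    [0, 8, 0],
    [0, 12, 0],
    [0, 16, 0],
    [1, 16.9, 0],
    [4, 16.9, 0],
    [7, 16.9, 0],
    [8.5, 16.9, 0],
    [9.5, 16.9, 0],
    [10, 17, 0],
    [10.5, 17.1, 0],
    [11, 17.2, 0],
    [11.5, 17.3, 0],
    [12, 17.4, 0],
    [12.5, 17.5, 0],
    [13, 17.6, 0],
    [13.5, 17.7, 0],
    [14, 17.8, 0],
    [14.5, 17.9, 0],
    [14.8, 17.9, 0]
  ],
  "rotation": [
    [0, 0, 0],
    [0, 0, 0],
    [0, 0, 0],
    [0, 0, 0],
    [0, 0, 0],
    [0, 0, 0],
    [0, 0, 0],
    [0, 0, 0],
    [0, 0, 0],
    [0, 0, 0],
    [0, 0, 0],
    [0, 0, 0],
    [0, 0, 0],
    [0, 0, 0],
    [0, 0, 0],
    [0, 0, 0],
    [0, 0, 0],
    [0, 0, 0],
    [0, 0, 0],
    [0, 0, 0]
  ]
}}

```text
t: 13.25
tcp_pos: [0.6433, -0.0183, 0.0138]
orientation: [3.14, 0.006, 1.542]
force: [4.9, -14.1, -5.2]
width: 0.0005
finger_force: 6.5
```

Call:
{"op": "carry_out", "data": {
  "gripper": [0, 0, 0, 0, 0, 0, 0],
  "delta_pos": [
    [0, 0, 0],
    [-1, 0, 0],
    [-4, 0, 0],
    [-8, 0, 0],
    [-11, 0, 0],
    [-12, 0, 0],
    [-12, 0, 0]
  ],
  "rotation": [
    [0, 0, 0],
    [0, 0, 0],
    [0, 0, 0],
    [0, 0, 0],
    [0, 0, 0],
    [0, 0, 0],
    [0, 0, 0]
  ]
}}

```text
t: 13.95
tcp_pos: [0.6396, -0.1351, 0.0139]
orientation: [3.142, 0.001, 1.543]
force: [-0.5, 0.3, 0.6]
width: 0.0
finger_force: 0.0
```

```bash
python3 -c "
from h import *
track()"
```

```text
t 13.95 tcp bay [-227.4  -90.8] z 13.9 yaw 1.5428 F [-0.5  0.3  0.6]
top c -51.5 -0.6 size 111 221 th 4.79deg lead R-L 18.4 zmed 80.2 R pt [-99.3 -89.9] L pt [-113.4   79.5]
scene c -50.6 -4.3 size 111 223 th 5.73deg lead R-L 22.0 zmed 80.5 R pt [-96.9 -94.4] L pt [-113.8   74.8]
```

Call:
{"op": "carry_out", "data": {
  "gripper": [0, 0, 0, 0, 0, 0, 0, 0, 0, 0, 0, 0, 0, 0, 0, 0],
  "delta_pos": [
    [3, 0, 0],
    [6, 0, 0],
    [9, 0, 0],
    [11, 0, 0],
    [11.5, 0, 0],
    [12, 0.1, 0],
    [12.3, 0.1, 0],
    [12.7, 0.1, 0],
    [12.7, 0.1, 0],
    [12.7, 0.1, 0],
    [11, 0.1, 0],
    [8, 0.1, 0],
    [4, 0, 0],
    [1, 0, 0],
    [0, 0, 0],
    [0, 0, 0]
  ],
  "rotation": [
    [0, 0, 0],
    [0, 0, 0],
    [0, 0, 0],
    [0, 0, 0],
    [0, 0, 0],
    [0, 0, 0],
    [0, 0, 0],
    [0, 0, 0],
    [0, 0, 0],
    [0, 0, 0],
    [0, 0, 0],
    [0, 0, 0],
    [0, 0, 0],
    [0, 0, 0],
    [0, 0, 0],
    [0, 0, 0]
  ]
}}

```text
t: 15.65
tcp_pos: [0.6399, -0.1338, 0.0138]
orientation: [-3.142, -0.0, 1.544]
force: [-0.3, 1.4, 0.5]
width: 0.0007
finger_force: 0.0
```

```bash
python3 -c "
from h import *
track()"
```

```text
t 15.65 tcp bay [-226.1  -91.1] z 13.8 yaw 1.5445 F [-0.3  1.4  0.5]
top c -46.0 0.8 size 111 221 th 7.62deg lead R-L 29.2 zmed 80.2 R pt [-89.2 -90.7] L pt [-111.8   77.8]
scene c -45.2 -3.4 size 111 221 th 8.07deg lead R-L 30.9 zmed 80.5 R pt [-87.7 -95.3] L pt [-111.6   73. ]
```

Call:
{"op": "carry_out", "data": {
  "gripper": [0, 0, 0, 0, 0, 0, 0, 0, 0, 0, 0, 0, 0, 0, 0, 0, 0, 0, 0, 0],
  "delta_pos": [
    [0, -4, 0],
    [0, -8, 0],
    [0, -12, 0],
    [0, -16, 0],
    [1, -16.8, 0],
    [4, -16.8, 0],
    [7, -16.8, 0],
    [9, -16.8, 0],
    [10, -16.8, 0],
    [10.5, -16.9, 0],
    [11, -17, 0],
    [11.5, -17.1, 0],
    [12, -17.2, 0],
    [12.5, -17.3, 0],
    [13, -17.4, 0],
    [13.5, -17.5, 0],
    [14, -17.6, 0],
    [14.5, -17.7, 0],
    [15, -17.8, 0],
    [15, -17.8, 0]
  ],
  "rotation": [
    [0, 0, 0],
    [0, 0, 0],
    [0, 0, 0],
    [0, 0, 0],
    [0, 0, 0],
    [0, 0, 0],
    [0, 0, 0],
    [0, 0, 0],
    [0, 0, 0],
    [0, 0, 0],
    [0, 0, 0],
    [0, 0, 0],
    [0, 0, 0],
    [0, 0, 0],
    [0, 0, 0],
    [0, 0, 0],
    [0, 0, 0],
    [0, 0, 0],
    [0, 0, 0],
    [0, 0, 0]
  ]
}}

```text
t: 17.75
tcp_pos: [0.4655, 0.019, 0.0137]
orientation: [-3.141, 0.004, 1.545]
force: [-1.6, -15.4, 6.0]
width: 0.0003
finger_force: 7.7
```

Call:
{"op": "carry_out", "data": {
  "gripper": [0, 0, 0, 0, 0, 0, 0],
  "delta_pos": [
    [0, 0, 0],
    [-1, 0, 0],
    [-4, 0, 0],
    [-8, 0, 0],
    [-11, 0, 0],
    [-12, 0, 0],
    [-12, 0, 0]
  ],
  "rotation": [
    [0, 0, 0],
    [0, 0, 0],
    [0, 0, 0],
    [0, 0, 0],
    [0, 0, 0],
    [0, 0, 0],
    [0, 0, 0]
  ]
}}

```text
t: 18.45
tcp_pos: [0.463, -0.0987, 0.0137]
orientation: [3.141, -0.0, 1.545]
force: [-0.2, -0.1, -0.5]
width: 0.0004
finger_force: 0.0
```

```bash
python3 -c "
from h import *
track()"
```

```text
t 18.45 tcp bay [-195.4   86.6] z 13.7 yaw 1.5452 F [-0.2 -0.1 -0.5]
top c -18.0 -1.8 size 111 221 th -3.77deg lead R-L -14.5 zmed 80.2 R pt [-78.5 -83. ] L pt [-67.3  86.6]
scene c -16.6 -6.4 size 112 220 th -4.05deg lead R-L -15.5 zmed 80.5 R pt [-77.5 -87.3] L pt [-65.5  82.2]
```

Call:
{"op": "carry_out", "data": {
  "gripper": [0, 0, 0, 0, 0, 0, 0, 0, 0, 0, 0, 0, 0, 0, 0, 0],
  "delta_pos": [
    [3, 0, 0],
    [6, 0, 0],
    [9, 0, 0],
    [11, 0, 0],
    [11.5, 0, 0],
    [12, -0.1, 0],
    [12.3, -0.1, 0],
    [12.7, -0.1, 0],
    [12.7, -0.1, 0],
    [12.7, -0.1, 0],
    [11, -0.1, 0],
    [8, -0.1, 0],
    [4, 0, 0],
    [1, 0, 0],
    [0, 0, 0],
    [0, 0, 0]
  ],
  "rotation": [
    [0, 0, 0],
    [0, 0, 0],
    [0, 0, 0],
    [0, 0, 0],
    [0, 0, 0],
    [0, 0, 0],
    [0, 0, 0],
    [0, 0, 0],
    [0, 0, 0],
    [0, 0, 0],
    [0, 0, 0],
    [0, 0, 0],
    [0, 0, 0],
    [0, 0, 0],
    [0, 0, 0],
    [0, 0, 0]
  ]
}}

```text
t: 20.15
tcp_pos: [0.4629, -0.0985, 0.0136]
orientation: [-3.141, 0.0, 1.545]
force: [-0.2, -0.0, -0.0]
width: 0.0007
finger_force: 0.0
```

```bash
python3 -c "
from h import *
track()"
```

```text
t 20.15 tcp bay [-195.3   86.7] z 13.6 yaw 1.5454 F [-0.2 -0.  -0. ]
top c -14.3 -2.7 size 112 220 th -6.14deg lead R-L -23.5 zmed 80.2 R pt [-78.1 -81.3] L pt [-59.9  87.7]
scene c -12.5 -6.4 size 112 221 th -5.49deg lead R-L -21.0 zmed 80.6 R pt [-75.4 -85.8] L pt [-59.1  83.4]
```

Call:
{"op": "carry_out", "data": {
  "gripper": [0, 0, 0, 0, 0, 0, 0, 0, 0, 0, 0, 0, 0, 0, 0, 0, 0],
  "delta_pos": [
    [0, 4, 0],
    [0, 8, 0],
    [0, 12, 0],
    [0, 16, 0],
    [1, 17, 0],
    [4, 17, 0],
    [7, 17, 0],
    [9, 17, 0],
    [10, 17, 0],
    [10.5, 17, 0],
    [11, 17.1, 0],
    [11.5, 17.2, 0],
    [12, 17.3, 0],
    [12.4, 17.4, 0],
    [12.8, 17.5, 0],
    [13.1, 17.5, 0],
    [13.1, 17.5, 0]
  ],
  "rotation": [
    [0, 0, 0],
    [0, 0, 0],
    [0, 0, 0],
    [0, 0, 0],
    [0, 0, 0],
    [0, 0, 0],
    [0, 0, 0],
    [0, 0, 0],
    [0, 0, 0],
    [0, 0, 0],
    [0, 0, 0],
    [0, 0, 0],
    [0, 0, 0],
    [0, 0, 0],
    [0, 0, 0],
    [0, 0, 0],
    [0, 0, 0]
  ]
}}

```text
t: 21.95
tcp_pos: [0.6411, 0.0239, 0.0134]
orientation: [3.141, 0.004, 1.543]
force: [3.7, -10.5, -5.8]
width: 0.0006
finger_force: 4.6
```

Call:
{"op": "carry_out", "data": {
  "gripper": [0, 0, 0, 0, 0, 0, 0],
  "delta_pos": [
    [0, 0, 0],
    [-1, 0, 0],
    [-4, 0, 0],
    [-8, 0, 0],
    [-11, 0, 0],
    [-12, 0, 0],
    [-12, 0, 0]
  ],
  "rotation": [
    [0, 0, 0],
    [0, 0, 0],
    [0, 0, 0],
    [0, 0, 0],
    [0, 0, 0],
    [0, 0, 0],
    [0, 0, 0]
  ]
}}

```text
t: 22.65
tcp_pos: [0.6378, -0.0939, 0.014]
orientation: [3.141, 0.0, 1.543]
force: [0.5, 0.8, -0.6]
width: 0.0003
finger_force: 0.0
```

```bash
python3 -c "
from h import *
track()"
```

```text
t 22.65 tcp bay [-186.2  -88. ] z 14.0 yaw 1.5429 F [ 0.5  0.8 -0.6]
top c -2.6 -1.2 size 110 219 th -0.15deg lead R-L -0.6 zmed 80.2 R pt [-57.8 -86.1] L pt [-57.4  83.9]
scene c -1.0 -6.7 size 111 220 th 0.16deg lead R-L 0.6 zmed 80.5 R pt [-55.8 -91.9] L pt [-56.3  78.1]
```

Call:
{"op": "carry_out", "data": {
  "gripper": [0, 0, 0, 0, 0, 0, 0, 0, 0, 0],
  "delta_pos": [
    [4, 0, 0],
    [8, 0, 0],
    [11, 0, 0],
    [11.5, 0, 0],
    [11.8, 0, 0],
    [12, 0, 0],
    [12.2, 0, 0],
    [12.3, 0, 0],
    [12.3, 0, 0],
    [12.3, 0, 0]
  ],
  "rotation": [
    [0, 0, 0],
    [0, 0, 0],
    [0, 0, 0],
    [0, 0, 0],
    [0, 0, 0],
    [0, 0, 0],
    [0, 0, 0],
    [0, 0, 0],
    [0, 0, 0],
    [0, 0, 0]
  ]
}}

```text
t: 23.75
tcp_pos: [0.6407, 0.0244, 0.0135]
orientation: [-3.142, 0.009, 1.543]
force: [0.6, -23.6, -1.5]
width: 0.0005
finger_force: 11.6
```

Call:
{"op": "carry_out", "data": {
  "gripper": [0, 0, 0, 0, 0, 0, 0, 0, 0, 0, 0, 0, 0, 0, 0],
  "delta_pos": [
    [-3, 0, 0],
    [-7, 0, 0],
    [-8, -3, 0],
    [-8, -7, 0],
    [-8, -11, 0],
    [-8, -15, 0],
    [-8, -17.2, 0],
    [-5, -17.2, 0],
    [-2, -17.2, 0],
    [-1, -17.2, 0],
    [-0.7, -17.2, 0],
    [-0.4, -17.2, 0],
    [-0.2, -17.2, 0],
    [0, -17.2, 0],
    [0, -17.2, 0]
  ],
  "rotation": [
    [0, 0, 0],
    [0, 0, 0],
    [0, 0, 0],
    [0, 0, 0],
    [0, 0, 0],
    [0, 0, 0],
    [0, 0, 0],
    [0, 0, 0],
    [0, 0, 0],
    [0, 0, 0],
    [0, 0, 0],
    [0, 0, 0],
    [0, 0, 0],
    [0, 0, 0],
    [0, 0, 0]
  ]
}}

```text
t: 25.25
tcp_pos: [0.4687, 0.029, 0.0139]
orientation: [-3.14, 0.007, 1.543]
force: [-5.0, -30.3, 15.1]
width: 0.0003
finger_force: 15.3
```

```bash
python3 -c "
from h import *
track()"
```

```text
t 25.25 tcp bay [-67.6  84.2] z 13.9 yaw 1.5431 F [ -5.  -30.3  15.1]
top c -1.1 -1.5 size 109 220 th -0.50deg lead R-L -1.9 zmed 80.2 R pt [-56.9 -86. ] L pt [-55.4  84. ]
scene c -1.2 -6.5 size 112 220 th 0.34deg lead R-L 1.3 zmed 80.5 R pt [-55.7 -91.8] L pt [-56.7  78.2]
```

Call:
{"op": "carry_out", "data": {
  "gripper": [0, 0, 0, 0, 0, 0, 0, 0, 0, 0, 0, 0, 0, 0, 0, 0, 0, 0, 0, 0],
  "delta_pos": [
    [-3, 0, 0],
    [-5, 0, 0],
    [-5, 0, -4],
    [-5, 0, -9],
    [-5, 0, -14],
    [-5, 1, -18],
    [-4, 2, -20],
    [-1, 3.5, -20],
    [3, 5, -20],
    [7, 6, -20],
    [11, 7, -20],
    [15, 8, -20],
    [18, 8.4, -20],
    [20.8, 8.4, -20],
    [20.8, 8.4, -20],
    [20.8, 8.4, -18],
    [20.8, 8.4, -14],
    [20.8, 8.4, -10.5],
    [20.8, 8.4, -10.5],
    [20.8, 8.4, -10.5]
  ],
  "rotation": [
    [0, 0, 0],
    [0, 0, 0],
    [0, 0, 0],
    [0, 0, 0],
    [0, 0, 0],
    [0, 0, 0],
    [0, 0, 0],
    [0, 0, 0],
    [0, 0, 0],
    [0, 0, 0],
    [0, 0, 0],
    [0, 0, 0],
    [0, 0, 0],
    [0, 0, 0],
    [0, 0, 0],
    [0, 0, 0],
    [0, 0, 0],
    [0, 0, 0],
    [0, 0, 0],
    [0, 0, 0]
  ]
}}

```text
t: 27.35
tcp_pos: [0.5581, 0.2418, 0.1193]
orientation: [-3.141, 0.001, 1.547]
force: [-0.2, 0.2, 0.8]
width: 0.0005
finger_force: 0.0
```

```bash
cat >> h.py <<'E'
def bail():
    s=env.sense();print('t %.2f'%s['t'],'tcp bay',bay(s['tcp_pos']).round(1),'z',round(1e3*s['tcp_pos'][2],1),'yaw',round(s['orientation'][2],4),'F',np.round(s['force'],1))
    for n in("top","scene"):
        p,d=env.get_image(n);q=cloud(n,d).reshape(-1,3);b=bay(q);c=p.reshape(-1,3).astype(int)
        a=(c[:,0]>100)&(c[:,1]<c[:,0]*.4)&(c[:,2]<c[:,0]*.4)&(abs(b[:,1])<60)&(b[:,0]>-140)&(b[:,0]<180)&(q[:,2]>.045)
        if a.sum()>5: print(n,a.sum(),'sleeve x %.0f y %.0f..%.0f z %.0f max %.0f'%(np.median(b[a,0]),b[a,1].min(),b[a,1].max(),1e3*np.median(q[a,2]),1e3*q[a,2].max()))
E
python3 -c "
from h import *
track();bail()
p,d=env.get_image('scene');cv2.imwrite('pics/s3.png',cv2.resize(p[110:350,200:520,::-1],(800,600)))"
```

```text
t 27.35 tcp bay [1.474e+02 1.000e-01] z 119.3 yaw 1.5472 F [-0.2  0.2  0.8]
top c -2.6 -1.3 size 110 219 th -0.15deg lead R-L -0.6 zmed 80.3 R pt [-57.8 -86.2] L pt [-57.4  83.8]
scene c -0.4 -6.6 size 112 219 th -0.24deg lead R-L -0.9 zmed 80.6 R pt [-55.8 -91.4] L pt [-55.1  78.6]
t 27.45 tcp bay [147.8  -1.2] z 120.9 yaw 1.5469 F [-1.  -0.1  0.1]
top 197 sleeve x 108 y -43..45 z 162 max 169
scene 222 sleeve x 109 y -46..46 z 162 max 165
```

View pics/s3.png

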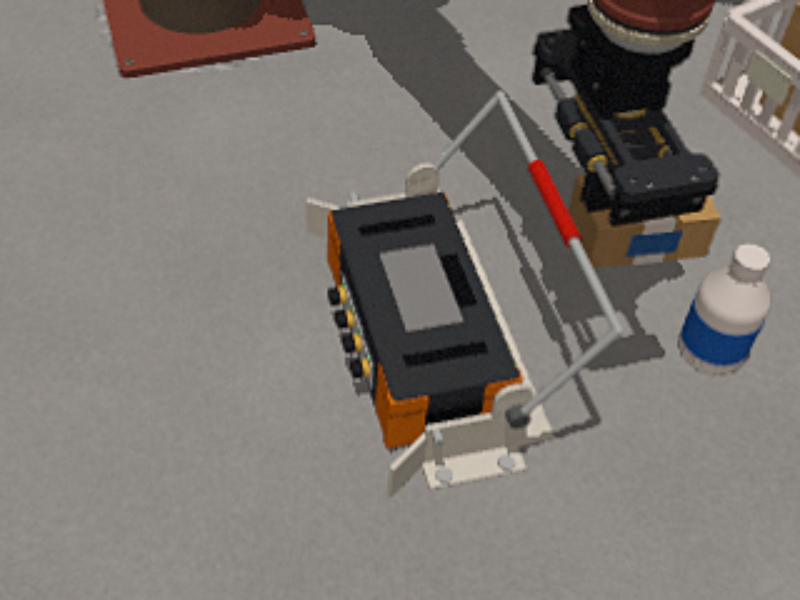

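Pack square and home (crop centre (430,310)), and the shut fingers stand behind the red sleeve at (555,200). Now to sweep the bail over.

Call:
{"op": "carry_out", "data": {
  "gripper": [0, 0, 0, 0, 0, 0, 0, 0, 0, 0, 0, 0, 0, 0, 0, 0, 0, 0, 0, 0],
  "delta_pos": [
    [-1.5, 0, 0],
    [-2.2, 0, 0],
    [-3, 0, -0.5],
    [-3.8, 0, -0.9],
    [-4.8, 0, -1.3],
    [-5.7, 0, -1.5],
    [-6.6, 0, -1.7],
    [-7.6, 0, -1.8],
    [-8.6, 0, -1.9],
    [-9.6, 0, -1.8],
    [-10.5, 0, -1.7],
    [-11.7, 0, -1.4],
    [-12.8, 0, -1.1],
    [-13.6, 0, -0.7],
    [-14.3, 0, -0.4],
    [-15.1, 0, 0.1],
    [-15.8, 0, 0.6],
    [-16.5, 0, 1.2],
    [-17.1, 0, 1.8],
    [-17.1, 0, 1.8]
  ],
  "rotation": [
    [0, 0, 0],
    [0, 0, 0],
    [0, 0, 0],
    [0, 0, 0],
    [0, 0, 0],
    [0, 0, 0],
    [0, 0, 0],
    [0, 0, 0],
    [0, 0, 0],
    [0, 0, 0],
    [0, 0, 0],
    [0, 0, 0],
    [0, 0, 0],
    [0, 0, 0],
    [0, 0, 0],
    [0, 0, 0],
    [0, 0, 0],
    [0, 0, 0],
    [0, 0, 0],
    [0, 0, 0]
  ]
}}

```text
t: 29.6
tcp_pos: [0.5535, 0.0695, 0.0996]
orientation: [-3.14, 0.001, 1.545]
force: [-0.5, -0.2, 0.2]
width: 0.0007
finger_force: 0.0
```

```bash
python3 -c "
from h import *
bail()"
```

```text
t 29.60 tcp bay [-25.    0.4] z 99.6 yaw 1.5454 F [-0.5 -0.2  0.2]
scene 119 sleeve x -46 y -46..43 z 143 max 540
```

Call:
{"op": "carry_out", "data": {
  "gripper": [0, 0, 0, 0, 0, 0, 0, 0, 0, 0, 0, 0, 0, 0, 0, 0, 0, 0, 0, 0],
  "delta_pos": [
    [0.5, 0, -2.5],
    [0.5, 0, -5],
    [-1, 0, -5.2],
    [-2.6, 0, -5],
    [-2.8, 0, -4],
    [-2.8, 0, -2.5],
    [-2.8, 0, -1.5],
    [-2.9, 0, -0.7],
    [-3.1, 0, 0],
    [-3.3, 0, 0.7],
    [-3.6, 0, 1.4],
    [-3.9, 0, 2],
    [-4.1, 0, 2.7],
    [-4.3, 0, 3.4],
    [-4.4, 0, 4],
    [-4.5, 0, 4.5],
    [-4.5, 0, 5],
    [-4.6, 0, 5.5],
    [-4.6, 0, 5.8],
    [-4.6, 0, 5.8]
  ],
  "rotation": [
    [0, 0, 0],
    [0, 0, 0],
    [0, 0, 0],
    [0, 0, 0],
    [0, 0, 0],
    [0, 0, 0],
    [0, 0, 0],
    [0, 0, 0],
    [0, 0, 0],
    [0, 0, 0],
    [0, 0, 0],
    [0, 0, 0],
    [0, 0, 0],
    [0, 0, 0],
    [0, 0, 0],
    [0, 0, 0],
    [0, 0, 0],
    [0, 0, 0],
    [0, 0, 0],
    [0, 0, 0]
  ]
}}

```text
t: 31.7
tcp_pos: [0.5527, 0.0248, 0.0422]
orientation: [-3.141, 0.0, 1.547]
force: [0.5, 0.1, 0.6]
width: 0.0009
finger_force: 0.0
```

```bash
python3 -c "
from h import *
bail()"
```

```text
t 31.70 tcp bay [-69.7   0.1] z 42.2 yaw 1.5467 F [0.5 0.1 0.6]
scene 23 sleeve x -70 y -46..-35 z 67 max 69
```

Call:
{"op": "carry_out", "data": {
  "gripper": [0, 0, 0, 0, 0, 0],
  "delta_pos": [
    [-0.1, 0, 0.2],
    [-0.1, 0, 0.4],
    [-0.1, 0, 0.6],
    [-0.1, 0, 0.7],
    [-0.1, 0, 0.7],
    [-0.1, 0, 0.7]
  ],
  "rotation": [
    [0, 0, 0],
    [0, 0, 0],
    [0, 0, 0],
    [0, 0, 0],
    [0, 0, 0],
    [0, 0, 0]
  ]
}}

```text
t: 32.4
tcp_pos: [0.5539, 0.0244, 0.04]
orientation: [3.141, -0.004, 1.546]
force: [-21.2, 1.8, 53.4]
width: 0.0004
finger_force: 26.7
```

Call:
{"op": "carry_out", "data": {
  "gripper": [0, 0, 0, 0, 0, 0, 0, 0, 0, 0],
  "delta_pos": [
    [0, 0, -0.7],
    [0, 0, -1.5],
    [0, 0, -4],
    [0, 0, -8],
    [0, 0, -12],
    [-2, 0, -16],
    [-6, 0, -18],
    [-10, 0, -18],
    [-12, 0, -18],
    [-12, 0, -18]
  ],
  "rotation": [
    [0, 0, 0],
    [0, 0, 0],
    [0, 0, 0],
    [0, 0, 0],
    [0, 0, 0],
    [0, 0, 0],
    [0, 0, 0],
    [0, 0, 0],
    [0, 0, 0],
    [0, 0, 0]
  ]
}}

```text
t: 33.4
tcp_pos: [0.5495, -0.1002, 0.2161]
orientation: [3.141, 0.001, 1.541]
force: [-0.7, -0.1, -0.7]
width: 0.0007
finger_force: 0.0
```

```bash
python3 -c "
from h import *
track();bail()
p,d=env.get_image('scene');cv2.imwrite('pics/s4.png',cv2.resize(p[110:350,200:520,::-1],(800,600)))"
```

```text
t 33.40 tcp bay [-1.947e+02  1.000e-01] z 216.1 yaw 1.5411 F [-0.7 -0.1 -0.7]
top c -1.5 -1.2 size 109 219 th 0.20deg lead R-L 0.8 zmed 80.2 R pt [-56.2 -86.4] L pt [-56.8  83.6]
scene c -0.7 -6.1 size 110 220 th -0.30deg lead R-L -1.1 zmed 80.6 R pt [-56.2 -90.8] L pt [-55.3  79.2]
t 33.50 tcp bay [-190.5   -0.3] z 215.5 yaw 1.546 F [-1.1  0.9 -0. ]
top 131 sleeve x -73 y -42..43 z 67 max 75
scene 172 sleeve x -72 y -47..44 z 66 max 70
```

View pics/s4.png

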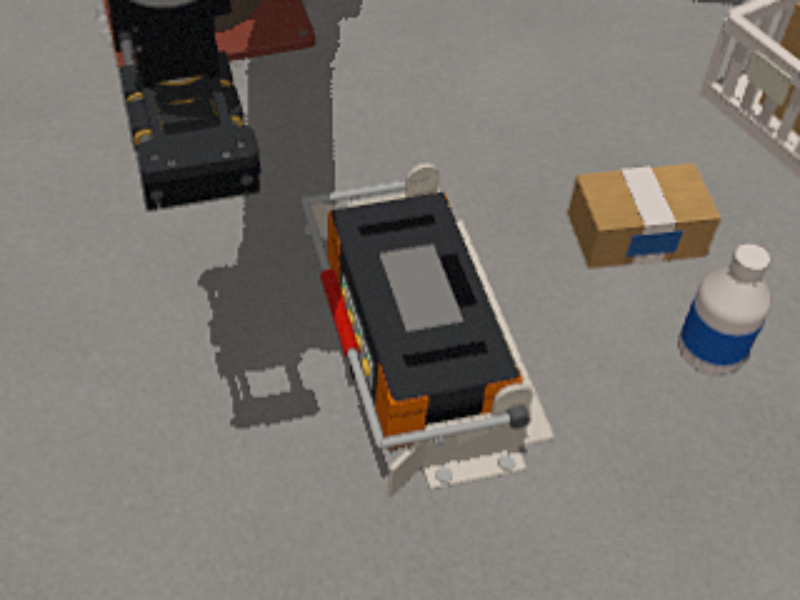

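The bail's red sleeve lies in front of the connectors at (340,310), with its arms level. The pack is square and home, the carton and bottle have not moved, and the arm is clear. I'm handing the job in.

```bash
python3 -c "
from cell import env
print(env.sign_off())"
```

```text
the job is handed in; nothing more can be done
None
```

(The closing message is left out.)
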